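# Put the stain bottles back in their own drip trays

## Robot

A 7-joint arm with a two-finger parallel gripper is mounted at the origin on the work surface. World frame = base frame: x ahead of the robot, y to its left, z up, the work surface at z = 0. Lengths are in m, angles in rad, forces in N, time in s.
With the tool pointing down it reaches from about 0.35 to 0.9 m from the base axis. Payload 7.2 kg.
Tool frame: the origin (TCP) lies midway between the tips of the shut fingers; the grasp point (between the pads) lies 19 mm behind it (bot.grasp_offset is the distance from the TCP to the grasp point, in m); z points along the fingers, y is the line along which they close (so a half turn about z gives the same grasp; the last joint's range is limited). The gripper opens to 85 mm and grips with 20 to 120 N. Pads are 22 mm wide; open, the fingers measure 114 mm over their backs; the gripper's body (76 mm by 85 mm) begins 54 mm behind the grasp point. The pads swing forward as they close: fully open they stand 13 mm farther back than shut.
Start: joints at [-1.349, 0.411, -0.013, 1.596, 0.006, 1.134, -0.082], TCP at [0.179, 0.599, 0.231] pointing down, gripper open.
Joint ranges: [-2.95, 2.95], [-0.29, 1.99], [-1.47, 1.44], [0.14, 2.54], [-1.03, 4.17], [0.13, 1.85], [-2.86, 2.86]. Speed limits (rad/s): [2.39, 2.39, 3.01, 3.01, 3.14, 3.14, 3.14].

## Interface

Orientations are given as a unit quaternion [x, y, z, w].
In Python, from plant import bot gives the robot as it stands.
- The arm moves only by the shell command python3 -m creep 'ROWS'. ROWS is JSON, a list that holds one entry, the list of rows, each a list of 5 numbers: the closure, from -1 (fully open) to 1 (shut), then the shift along the tool's x, y, z in mm, then the turn about the tool's z in degrees. A call has 1 to 10 rows; each row shifts and turns the commanded pose from where the row before left it, along the tool's axes as they then stand; what a row does not reach is not made up. A row lasts 1/10 s, in which the tool goes at most 50 mm and 8.59 degrees, less where a joint would pass 70% of its speed; a pose out of reach is approached as far as the arm can. A call with a gripper value outside its range is refused whole. The fingers move at their own pace and stop on an object; the grip force is fixed at half the most. Time passes only in rows, so rows that do not move let the fingers close. It gives the time, the measured TCP pose, the force, the opening and the grip force at its end, in the units of the state.
- bot.state(): the state, without advancing time (a new reading comes with each control period).
- bot.get_image(name): name is "scene" or "top" or "wrist"; returns a dict with "img" (384x512x3 uint8, red, green, blue), "depth" (384x512 float32, m along the optical axis (not along the pixel's ray), 0 where there is no reading), "K" (3x3 intrinsics, pixels), "dist_coeffs" ([k1, k2, p1, p2, k3] as OpenCV has them; the pictures are not rectified), "R" (3x3) and "t" (3): a world point X has camera coordinates R X + t. Camera axes: x right, y down, z forward; pixel columns grow to the right and rows downward; lengths in m; the calibration is good to about 2 mm. A picture is of the moment at which its call begins.
- bot.sign_off(): hands the job in; it is judged then, once.
Trained networks look in a picture, given as the dict that the camera call returned (one of the last four; its "shot" number tells which), for a name from the list of things; names that differ only in an ending like _2 or _b are one class to them, and where a whole thing is asked for, a point or a joint stands for the part that bears it (a point fixed in the world has none). Each returns a list of dicts, best first, with "conf" (0 to 1); they miss things now and then, are a little off and sometimes report something else, mostly with a low value. They report only what shows in the picture. A call takes as long as a camera call.
- bot.spot_in(picture, target): "at" ([x, y, z] in m, in world coordinates, good to about 4 mm: the middle of the surface that is visible of it).
- bot.regions_of(picture, target): "mask" (384x512 bool, what is visible of it).
- bot.landmark_of(picture, target): "at" ([x, y, z] in m, in world coordinates, good to about 4 mm: a listed point, or the origin of a listed thing).
The state is a dict: "clock": time; "q": joint angles; "qd": joint speeds; "joint_torque": joint torques, N m; "tool_pos": TCP position; "orientation": TCP orientation; "force": force on the tool from outside, world axes, zero at the start; "wrist_torque": the same for the moment, N m; "grip_width": finger opening in m; "grip_force": force on a finger pad.
Only numpy, scipy, OpenCV 4.12 (cv2) and the standard library are available. Lean on these libraries where they do the work, as an engineer would, in place of code of your own. Each camera call takes 0.05 s, during which the arm holds its last target. There are 200 camera calls.

## Task

The three stain bottles were put back in each other's drip trays: rearrange them so that each stands upright in the tray of its own colour, parking one meanwhile in the empty grey tray, which must be empty again at the end. The bottles drip and stain, so keep them upright, set them down gently and only in trays, never on the bare bench. Leave the flask, the petri dishes and the slide box where they are.

Things in the scene. Friction and masses are not known exactly. Their poses are not given: they have to be found in the camera images.
- violet_bottle: Stain bottle (crystal violet) with a violet screw cap and a violet label band on a white plastic body; round and upright, 90 mm tall, about 90 g. Body 44 mm diameter up to 60 mm, then a shoulder and neck, then the cap: 28 mm diameter, from 68 to 90 mm above the underside; it can be picked up from above by the cap or by the body. Origin at the centre of the underside, z up along the bottle. At the start it stands in a drip tray of another colour.
- yellow_bottle: Stain bottle (iodine) with a yellow screw cap and a yellow label band on a white plastic body; round and upright, 90 mm tall, about 90 g. Body 44 mm diameter up to 60 mm, then a shoulder and neck, then the cap: 28 mm diameter, from 68 to 90 mm above the underside; it can be picked up from above by the cap or by the body. Origin at the centre of the underside, z up along the bottle. At the start it stands in a drip tray of another colour.
- red_bottle: Stain bottle (safranin) with a red screw cap and a red label band on a white plastic body; round and upright, 90 mm tall, about 90 g. Body 44 mm diameter up to 60 mm, then a shoulder and neck, then the cap: 28 mm diameter, from 68 to 90 mm above the underside; it can be picked up from above by the cap or by the body. Origin at the centre of the underside, z up along the bottle. At the start it stands in a drip tray of another colour.
- violet_tray: Square violet plastic drip tray that does not shift on the bench, 74 mm over its walls (80 mm over the lip), rim 16 mm high, walls 4 mm thick: 66 mm square inside, room for one bottle. Its floor, where the bottle stands, is 5 mm above the bench. Origin at the centre of its underside on the bench, x and y along its sides, z up. Home of the violet-capped bottle.
- yellow_tray: Square yellow plastic drip tray that does not shift on the bench, 74 mm over its walls (80 mm over the lip), rim 16 mm high, walls 4 mm thick: 66 mm square inside, room for one bottle. Its floor, where the bottle stands, is 5 mm above the bench. Origin at the centre of its underside on the bench, x and y along its sides, z up. Home of the yellow-capped bottle.
- red_tray: Square red plastic drip tray that does not shift on the bench, 74 mm over its walls (80 mm over the lip), rim 16 mm high, walls 4 mm thick: 66 mm square inside, room for one bottle. Its floor, where the bottle stands, is 5 mm above the bench. Origin at the centre of its underside on the bench, x and y along its sides, z up. Home of the red-capped bottle.
- grey_tray: Square grey plastic drip tray that does not shift on the bench, 74 mm over its walls (80 mm over the lip), rim 16 mm high, walls 4 mm thick: 66 mm square inside, room for one bottle. Its floor, where the bottle stands, is 5 mm above the bench. Origin at the centre of its underside on the bench, x and y along its sides, z up. Empty at the start: its own bottle is away being refilled.
- flask: Bystander: loose empty conical glass flask, 64 mm across its foot, 105 mm tall. Origin at the centre of its underside, z up.
- petri: Bystander: loose stack of three empty clear petri dishes with lids, 90 mm diameter, 48 mm high together. Origin at the centre of its underside, z up.
- slidebox: Bystander: loose green microscope-slide box, 85 mm (its x) by 100 mm (its y), 36 mm high, white paper on its lid. Origin at the centre of its underside, z up.

How it is judged:
By the outcome, as a careful person would: the job done as asked, in the order asked, and still so for the second after the job is handed in, with the robot touching nothing.
It also fails if it takes over 109 s, if anything falls off the work surface, if the arm or the gripper's body presses on something with over 40 N, if the wrist force passes 120 N, or if a joint passes its speed limit or range.

## Working session

There is one attempt and no reset: what is moved stays moved. The work goes in short steps, Python scripts to look and compute and a shell command to move; the robot and the scene stay as the last step left them, time stands still between calls to the robot, and variables do not carry over. Pictures are saved under pics/ and viewed, at most 14 in all, crops included, and the job is handed in when it is done.

```bash
mkdir -p pics; ls; cat > h.py <<'E'
import numpy as np,cv2
from plant import bot
from scipy.spatial.transform import Rotation as Ro
def save(p,n): cv2.imwrite('pics/'+n,p['img'][:,:,::-1])
N=['violet_bottle','yellow_bottle','red_bottle','violet_tray','yellow_tray','red_tray','grey_tray','flask','petri','slidebox']
E
python3 - <<'E'
from h import *
s=bot.state();print(s['tool_pos'],s['orientation'],Ro.from_quat(s['orientation']).as_matrix().round(3),s['grip_width'],bot.grasp_offset)
for c in ['top','scene']:
    p=bot.get_image(c);save(p,c+'0.png')
    for n in N:
        print(c,n,[(np.round(d['at'],3).tolist(),round(d['conf'],2)) for d in bot.landmark_of(p,n)[:3]])
E
```

```text
pics
[0.17849691 0.5984593  0.23044327] [ 1.44391338e-01  9.89520333e-01 -8.05580131e-04 -5.66414766e-05] [[-0.958  0.286 -0.   ]
 [ 0.286  0.958 -0.002]
 [-0.    -0.002 -1.   ]] 0.085481908181819 0.0187
top violet_bottle [([0.477, -0.266, 0.006], 0.58)]
top yellow_bottle [([0.507, 0.241, 0.007], 0.54)]
top red_bottle [([0.521, 0.117, 0.001], 0.46)]
top violet_tray [([0.523, 0.11, -0.0], 0.71)]
top yellow_tray [([0.485, -0.268, 0.0], 0.93)]
top red_tray [([0.52, 0.116, 0.007], 0.63), ([0.507, 0.24, 0.003], 0.59)]
top grey_tray [([0.441, -0.088, 0.002], 0.85), ([0.51, 0.239, 0.008], 0.63)]
top flask [([0.548, -0.44, 0.002], 0.91)]
top petri [([0.71, -0.055, -0.001], 0.64)]
top slidebox [([0.575, 0.46, -0.0], 0.62)]
scene violet_bottle [([0.475, -0.268, 0.008], 0.55)]
scene yellow_bottle [([0.513, 0.244, 0.002], 0.59)]
scene red_bottle [([0.518, 0.115, 0.004], 0.7)]
scene violet_tray [([0.522, 0.115, -0.001], 0.81), ([0.474, -0.267, 0.006], 0.3)]
scene yellow_tray [([0.547, -0.438, 0.001], 0.62), ([0.483, -0.264, -0.005], 0.61)]
scene red_tray [([0.503, 0.242, 0.004], 0.72)]
scene grey_tray [([0.447, -0.096, -0.002], 0.97)]
scene flask [([0.548, -0.438, -0.0], 0.9)]
scene petri [([0.707, -0.052, 0.0], 0.88)]
scene slidebox [([0.575, 0.458, -0.004], 0.75)]
```

View pics/top0.png

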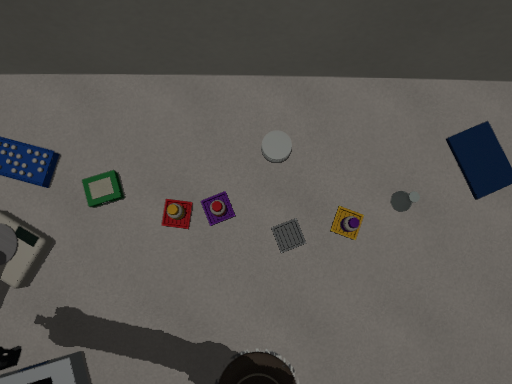

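View pics/scene0.png

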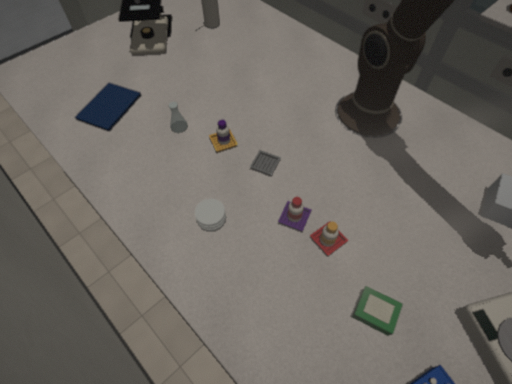

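The top view shows the yellow-cap bottle in the red tray (177,212), the red-cap bottle in the violet tray (218,208), the violet-cap bottle in the yellow tray (348,223), and the grey tray empty (289,235). The scene view agrees. Plan: yellow→grey, red→red, violet→violet, yellow→yellow. First I'll refine the centres from depth.

```bash
cat >> h.py <<'E'
def cloud(p):
    v,u=np.mgrid[0:384,0:512]; d=p['depth']
    n=cv2.undistortPoints(np.stack([u,v],-1).reshape(-1,1,2).astype(float),p['K'],p['dist_coeffs']).reshape(384,512,2)
    P=np.concatenate([n*d[...,None],d[...,None]],-1)
    return (P-p['t'])@p['R'], d>0
def centres(p,box,zr):
    W,ok=cloud(p);m=ok&(np.hypot(W[...,0]-box[0],W[...,1]-box[1])<box[2])&(W[...,2]>zr[0])&(W[...,2]<zr[1])
    if m.sum()<5: return None
    q=W[m]; r=cv2.minAreaRect((q[:,:2]*1000).astype(np.float32))
    return int(m.sum()),np.round(q.mean(0),4).tolist(),'rect mm',np.round(r[0],1).tolist(),np.round(r[1],1).tolist(),round(r[2])
E
python3 - <<'E'
from h import *
for c in ['top','scene']:
    p=bot.get_image(c)
    for n,x,y in [('V',.477,-.267),('Y',.51,.242),('R',.52,.115)]:
        print(c,n,'cap',centres(p,(x,y,.045),(.086,.11)))
    for n,x,y in [('Yt',.48,-.266),('Rt',.506,.242),('Vt',.522,.114),('Gt',.445,-.092)]:
        print(c,n,'tray',centres(p,(x,y,.065),(.008,.12)))
W,ok=cloud(p)
E
```

```text
top V cap (86, [0.4757, -0.2658, 0.0938], 'rect mm', [475.8, -265.4], [27.3, 26.7], 42)
top Y cap (90, [0.5092, 0.2378, 0.0935], 'rect mm', [509.9, 238.0], [27.8, 26.6], 29)
top R cap (84, [0.5203, 0.1161, 0.0941], 'rect mm', [520.4, 117.0], [25.6, 28.1], 3)
top Yt tray (514, [0.4786, -0.2624, 0.0407], 'rect mm', [481.6, -266.0], [81.7, 80.4], 69)
top Rt tray (499, [0.5063, 0.2367, 0.0414], 'rect mm', [505.8, 239.0], [81.1, 80.2], 84)
top Vt tray (472, [0.5198, 0.1169, 0.0413], 'rect mm', [522.7, 119.0], [80.1, 79.6], 22)
top Gt tray (270, [0.4445, -0.0913, 0.0142], 'rect mm', [444.0, -90.4], [79.8, 80.5], 21)
scene V cap (53, [0.4791, -0.2621, 0.0914], 'rect mm', [479.8, -262.3], [29.3, 27.2], 51)
scene Y cap (82, [0.5129, 0.2405, 0.0926], 'rect mm', [512.1, 240.6], [25.5, 27.1], 34)
scene R cap (78, [0.523, 0.1194, 0.0922], 'rect mm', [521.7, 118.3], [25.9, 26.1], 88)
scene Yt tray (388, [0.4852, -0.2547, 0.0432], 'rect mm', [482.4, -263.1], [81.1, 79.7], 69)
scene Rt tray (543, [0.5179, 0.2445, 0.0432], 'rect mm', [506.7, 240.2], [79.9, 81.6], 83)
scene Vt tray (495, [0.5299, 0.1247, 0.0434], 'rect mm', [524.3, 120.6], [81.1, 80.3], 23)
scene Gt tray (185, [0.4443, -0.0895, 0.0133], 'rect mm', [445.5, -87.8], [83.0, 80.0], 22)
```

```bash
python3 -m creep '[[[-1,-10,-6,1,0],[-1,-30,-18,4,0],[-1,-30,-18,4,0],[-1,-30,-18,4,0],[-1,-30,-18,4,0],[-1,-30,-18,4,0],[-1,-30,-18,4,0],[-1,-30,-18,4,0],[-1,-30,-18,4,0],[-1,-30,-18,4,0]]]'
python3 -m creep '[[[-1,-30,-18,4,0],[-1,-30,-18,4,0],[-1,-30,-18,4,0],[-1,-20,-12,4,0],[-1,-15,-9,0,0],[-1,0,0,0,0],[-1,0,0,0,0]]]'
python3 go.py .511 .239 .12
```

```text
clock: 2.2
tool_pos: [0.4001, 0.3559, 0.1943]
orientation: [0.145, 0.989, 0.0, 0.0]
force: [0.1, -0.1, 0.3]
grip_width: 0.0852
grip_force: 0.0
clock: 2.9
tool_pos: [0.4971, 0.25, 0.1783]
orientation: [0.145, 0.989, 0.0, -0.0]
force: [-0.2, 0.1, 0.7]
grip_width: 0.0856
grip_force: 0.0
t 2.9 pos [0.4971 0.25   0.1783] xaxis [-0.958  0.287  0.   ] zax [-0.  0. -1.] shift mm [-16.5  -6.5  58.3] w 0.0856 gf 0.0 F [-0.2  0.1  0.7]
```

```bash
python3 -m creep '[[[-1,-10,-4,5,0],[-1,-6,-2.5,5,0],[-1,0,0,18,0],[-1,0,0,25,0],[-1,0,0,25,0],[-1,0,0,0,0],[-1,0,0,0,0]]]'
python3 - <<'E'
from h import *
save(bot.get_image('wrist'),'w1.png')
E
python3 go.py .511 .239 .031
```

```text
clock: 3.6
tool_pos: [0.5107, 0.2395, 0.1001]
orientation: [0.144, 0.99, -0.0, -0.0]
force: [1.2, -0.5, -0.0]
grip_width: 0.0851
grip_force: 0.0
t 3.65 pos [0.5112 0.2398 0.101 ] xaxis [-0.958  0.286 -0.   ] zax [ 0.001  0.    -1.   ] shift mm [ 0.1 -0.8 70. ] w 0.0855 gf 0.0 F [-0.1  0.1  0.1]
```

View pics/w1.png

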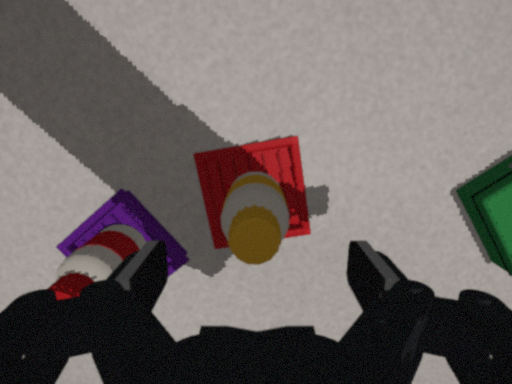

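The wrist view shows the yellow cap at (255,235), midway between the fingers (~(147,270) and (368,270)), so it is centred. The red bottle at the left is clear of the finger. Descending and gripping.

```bash
python3 -m creep '[[[-1,0,0,15,0],[-1,0,0,20,0],[-1,0,0,20,0],[-1,0,0,15,0],[-1,0,0,0,0],[-1,0,0,0,0]]]'
python3 -m creep '[[[0,0,0,0,0],[0.2,0,0,0,0],[0.4,0,0,0,0],[0.6,0,0,0,0],[1,0,0,0,0],[1,0,0,0,0],[1,0,0,0,0],[1,0,0,0,0]]]'
python3 go.py .511 .239 .13
```

```text
clock: 4.25
tool_pos: [0.5112, 0.2397, 0.031]
orientation: [0.144, 0.99, 0.0, 0.0]
force: [0.2, 0.7, 0.8]
grip_width: 0.0852
grip_force: 0.0
clock: 5.05
tool_pos: [0.5113, 0.2398, 0.0313]
orientation: [0.144, 0.99, 0.0, 0.001]
force: [-0.9, -0.6, 6.0]
grip_width: 0.0427
grip_force: 60.4
t 5.05 pos [0.5113 0.2398 0.0313] xaxis [-0.958  0.286 -0.001] zax [ 0.001  0.001 -1.   ] shift mm [ -0.1  -0.7 -98.7] w 0.0427 gf 60.4 F [-0.9 -0.6  6. ]
```

```bash
python3 -m creep '[[[1,0,0,-5,0],[1,0,0,-15,0],[1,0,0,-25,0],[1,0,0,-30,0],[1,0,0,-30,0],[1,0,0,-15,0],[1,0,0,-5,0],[1,0,0,0,0]]]'
python3 - <<'E'
from h import *
p=bot.get_image('scene');W,ok=cloud(p);s=bot.state()['tool_pos']
m=ok&(np.hypot(W[...,0]-s[0],W[...,1]-s[1])<.03)&(W[...,2]>.1)&(W[...,2]<.15);print(m.sum(),W[m].mean(0) if m.any() else 0)
E
python3 go.py .4445 -.089 .156
```

```text
clock: 5.85
tool_pos: [0.5109, 0.2396, 0.1558]
orientation: [0.144, 0.99, 0.0, 0.0]
force: [-0.0, -0.2, -1.0]
grip_width: 0.0428
grip_force: 60.9
53 [0.52857883 0.24582056 0.138862  ]
t 5.9 pos [0.5104 0.2394 0.1549] xaxis [-0.958  0.286  0.   ] zax [-0. -0. -1.] shift mm [ -30.7 -333.6   -1. ] w 0.0427 gf 60.9 F [ 0.2 -0.8 -3.1]
```

```bash
python3 -m creep '[[[1,-1,-10,0,0],[1,-2,-25,0,0],[1,-3,-35,0,0],[1,-4,-40,0,0],[1,-4,-40,0,0],[1,-4,-40,0,0],[1,-4,-40,0,0],[1,-3,-40,0,0],[1,-3,-30,0,0],[1,-2,-20,0,0]]]'
python3 -m creep '[[[1,-1,-10,0,0],[1,0,-3,0,0],[1,0,0,10,0],[1,0,0,20,0],[1,0,0,25,0],[1,0,0,25,0],[1,0,0,20,0],[1,0,0,0,0],[1,0,0,0,0]]]'
python3 - <<'E'
from h import *
save(bot.get_image('wrist'),'w2.png')
E
python3 go.py .4445 -.089 .0315
```

```text
clock: 6.9
tool_pos: [0.446, -0.0787, 0.1544]
orientation: [0.146, 0.989, -0.0, -0.001]
force: [0.2, 0.5, -0.7]
grip_width: 0.0423
grip_force: 61.0
clock: 7.8
tool_pos: [0.4451, -0.0876, 0.0549]
orientation: [0.144, 0.99, -0.0, -0.001]
force: [0.2, -0.8, -0.7]
grip_width: 0.0427
grip_force: 61.1
t 7.85 pos [ 0.4457 -0.0879  0.0555] xaxis [-0.959  0.285 -0.   ] zax [ 0.  0. -1.] shift mm [ 0.8 -1.4 24. ] w 0.0428 gf 61.1 F [ 0.2  0.7 -0.9]
```

View pics/w2.png

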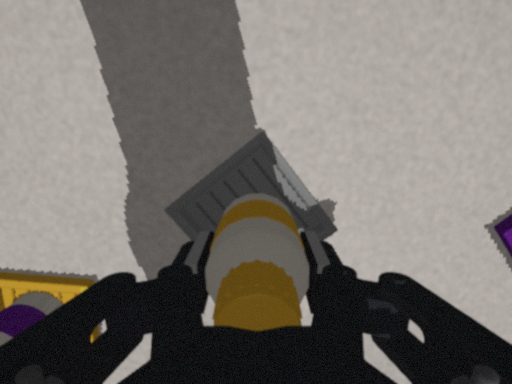

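The wrist view shows the yellow bottle upright in the grip (~(258,260)) over the grey tray (~(250,195) and beneath it). Lowering it slowly.

```bash
python3 -m creep '[[[1,0.5,-1,8,0],[1,0,0,6,0],[1,0,0,4,0],[1,0,0,3,0],[1,0,0,2,0],[1,0,0,0,0]]]'
python3 -m creep '[[[1,0,0,1,0],[1,0,0,0,0],[1,0,0,0,0]]]'; python3 go.py .4445 -.089 .0315
```

```text
clock: 8.45
tool_pos: [0.4444, -0.0893, 0.0321]
orientation: [0.144, 0.99, -0.0, -0.0]
force: [0.3, 0.5, -1.0]
grip_width: 0.0426
grip_force: 61.1
clock: 8.75
tool_pos: [0.4446, -0.0892, 0.0314]
orientation: [0.144, 0.99, 0.0, 0.0]
force: [0.7, -0.0, -0.6]
grip_width: 0.0429
grip_force: 61.2
t 8.75 pos [ 0.4446 -0.0892  0.0314] xaxis [-0.958  0.286 -0.   ] zax [ 0.  0. -1.] shift mm [ 0.2  0.2 -0.1] w 0.0429 gf 61.2 F [ 0.7 -0.  -0.6]
```

```bash
python3 -m creep '[[[1,0,0,0.5,0],[1,0,0,0.5,0],[1,0,0,0,0],[1,0,0,0,0]]]'|grep -E 'pos|force'; python3 -m creep '[[[1,0,0,0.5,0],[1,0,0,0.5,0],[1,0,0,0,0],[1,0,0,0,0]]]' | grep -E 'pos|force'
```

```text
tool_pos: [0.4447, -0.0893, 0.0312]
force: [-3.5, 1.7, 13.0]
grip_force: 62.6
tool_pos: [0.4447, -0.0893, 0.0311]
force: [-7.8, 0.6, 30.0]
grip_force: 64.3
```

Contact reached at TCP z≈0.0313. Backing off the excess pressure, then releasing and rising.

```bash
python3 -m creep '[[[1,0,0,-0.8,0],[1,0,0,-0.7,0],[1,0,0,0,0],[0.4,0,0,0,0],[0,0,0,0,0],[-0.5,0,0,0,0],[-1,0,0,0,0],[-1,0,0,0,0],[-1,0,0,0,0]]]'
python3 -m creep '[[[-1,0,0,-10,0],[-1,0,0,-25,0],[-1,0,0,-35,0],[-1,0,0,-30,0],[-1,0,0,-15,0],[-1,0,0,0,0]]]'
python3 - <<'E'
from h import *
for c in ['top','scene']:
    p=bot.get_image(c); print(centres(p,(.4445,-.089,.045),(.086,.105)),centres(p,(.521,.1175,.045),(.086,.105)))
E
python3 go.py .521 .1175 .145
```

```text
clock: 10.45
tool_pos: [0.4445, -0.0892, 0.0307]
orientation: [0.144, 0.99, -0.0, -0.0]
force: [-0.4, -0.1, -0.7]
grip_width: 0.0849
grip_force: 0.0
clock: 11.05
tool_pos: [0.446, -0.0895, 0.1485]
orientation: [0.144, 0.99, 0.0, 0.002]
force: [0.0, 0.4, 0.4]
grip_width: 0.0852
grip_force: 0.0
None (85, [0.5199, 0.116, 0.0941], 'rect mm', [519.9, 115.8], [27.3, 27.1], 28)
(58, [0.4471, -0.0854, 0.0919], 'rect mm', [446.0, -86.8], [26.3, 27.2], 13) (73, [0.5224, 0.1191, 0.0926], 'rect mm', [522.0, 118.5], [25.7, 25.9], 1)
t 11.15 pos [ 0.4445 -0.0891  0.1461] xaxis [-0.958  0.286 -0.001] zax [ 0.001  0.    -1.   ] shift mm [-14.3 219.9   1.2] w 0.0852 gf 0.0 F [-0.1  0.8 -1.3]
```

Yellow stands in the grey tray (cap height 0.092, within ~3 mm of centre). Next the red bottle.

```bash
python3 -m creep '[[[-1,-1,10,0,0],[-1,-2,30,0,0],[-1,-2,40,0,0],[-1,-3,40,0,0],[-1,-3,40,0,0],[-1,-2,35,0,0],[-1,-1,20,0,0],[-1,0,5,0,0],[-1,0,0,10,0],[-1,0,0,20,0]]]' | grep pos
python3 -m creep '[[[-1,0,0,15,0],[-1,0,0,0,0],[-1,0,0,0,0]]]' | grep pos
python3 - <<'E'
from h import *
save(bot.get_image('wrist'),'w3.png')
E
python3 go.py .521 .1175 .031
```

```text
tool_pos: [0.5211, 0.1166, 0.1155]
tool_pos: [0.5203, 0.1162, 0.1003]
t 12.5 pos [0.5208 0.1166 0.1009] xaxis [-0.958  0.287  0.   ] zax [-0. -0. -1.] shift mm [ 0.1  0.9 69.9] w 0.0853 gf 0.0 F [-0.2 -0.8  0.4]
```

View pics/w3.png

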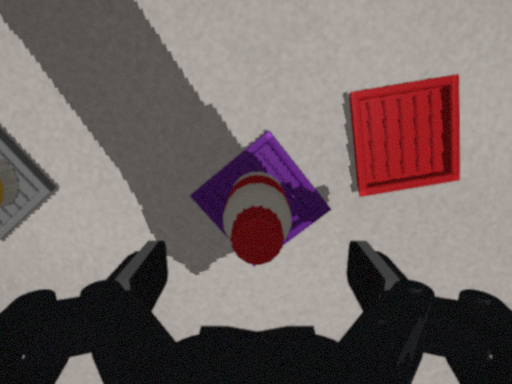

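The red cap at (257,235) is centred between the fingers, and the red tray at (407,135) is empty. Descending, gripping and lifting.

```bash
python3 -m creep '[[[-1,0,0.5,15,0],[-1,0,0,20,0],[-1,0,0,20,0],[-1,0,0,15,0],[-1,0,0,0,0],[0,0,0,0,0],[0.3,0,0,0,0],[0.6,0,0,0,0],[1,0,0,0,0],[1,0,0,0,0]]]'
python3 -m creep '[[[1,0,0,0,0],[1,0,0,0,0],[1,0,0,0,0]]]'; python3 go.py .506 .2395 .13
```

```text
clock: 13.5
tool_pos: [0.5217, 0.1182, 0.0322]
orientation: [0.144, 0.99, 0.0, 0.001]
force: [-2.0, -0.4, 6.6]
grip_width: 0.0426
grip_force: 60.1
clock: 13.8
tool_pos: [0.5217, 0.1181, 0.0321]
orientation: [0.144, 0.99, 0.0, 0.001]
force: [-1.4, -1.1, 6.1]
grip_width: 0.0426
grip_force: 60.1
t 13.8 pos [0.5217 0.1181 0.0321] xaxis [-0.958  0.286 -0.002] zax [ 0.002  0.001 -1.   ] shift mm [ 49.6 111.9 -97.8] w 0.0426 gf 60.1 F [-1.4 -1.1  6.1]
```

```bash
python3 -m creep '[[[1,0,0,-5,0],[1,0,0,-15,0],[1,0,0,-20,0],[1,0,0,-15,0],[1,0,0,-5,0],[1,4,8,0,0],[1,9,20,0,0],[1,12,28,0,0],[1,12,28,0,0],[1,9,20,0,0]]]'|grep pos
python3 -m creep '[[[1,4,8,0,0],[1,0,0,5,0],[1,0,0,12,0],[1,0,0,12,0],[1,0,0,6,0],[1,0,0,0,0],[1,0,0,0,0]]]'|grep -E 'pos|width'
python3 go.py .506 .2395 .0325
```

```text
tool_pos: [0.5053, 0.2337, 0.0898]
tool_pos: [0.5052, 0.2391, 0.0556]
grip_width: 0.0425
t 15.5 pos [0.5052 0.2391 0.0556] xaxis [-0.958  0.287  0.   ] zax [-0. -0. -1.] shift mm [-0.6  0.7 23.1] w 0.0425 gf 60.9 F [ 0.9  0.4 -0.7]
```

```bash
python3 -m creep '[[[1,-0.5,0.5,8,0],[1,0,0,6,0],[1,0,0,4,0],[1,0,0,3,0],[1,0,0,1.5,0],[1,0,0,0,0],[1,0,0,0,0]]]' | grep -E 'pos|force'
python3 -m creep '[[[1,0,0,0.5,0],[1,0,0,0,0],[1,0,0,0,0]]]'| grep -E 'pos|force'
```

```text
tool_pos: [0.5058, 0.2401, 0.0334]
force: [0.2, 0.0, -1.6]
grip_force: 60.9
tool_pos: [0.5057, 0.24, 0.0329]
force: [0.2, -1.4, -0.3]
grip_force: 60.9
```

```bash
python3 -m creep '[[[1,0,0,0.5,0],[1,0,0,0,0],[1,0,0,0,0]]]'| grep -E 'pos|force'
python3 -m creep '[[[1,0,0,0.4,0],[1,0,0,0,0],[1,0,0,0,0]]]'| grep -E 'pos|force'
```

```text
tool_pos: [0.5057, 0.24, 0.0323]
force: [0.2, -0.4, -0.7]
grip_force: 60.9
tool_pos: [0.5057, 0.2401, 0.0322]
force: [-2.5, -1.0, 4.8]
grip_force: 61.0
```

Light contact (5 N). Releasing and rising.

```bash
python3 -m creep '[[[1,0,0,0,0],[0.4,0,0,0,0],[0,0,0,0,0],[-0.5,0,0,0,0],[-1,0,0,0,0],[-1,0,0,0,0],[-1,0,0,0,0]]]'|grep -E 'force|width'
python3 -m creep '[[[-1,0,0,-10,0],[-1,0,0,-25,0],[-1,0,0,-35,0],[-1,0,0,-30,0],[-1,0,0,-15,0],[-1,0,0,0,0]]]'|grep pos
python3 - <<'E'
from h import *
for c in ['top','scene']:
    p=bot.get_image(c); print(centres(p,(.506,.2395,.045),(.086,.105)),centres(p,(.4775,-.264,.045),(.086,.105)),centres(p,(.4445,-.089,.045),(.086,.105)))
E
python3 go.py .4775 -.264 .145
```

```text
force: [0.5, -0.9, -0.4]
grip_width: 0.0853
grip_force: 0.0
tool_pos: [0.5072, 0.2407, 0.15]
(6, [0.494, 0.2417, 0.0922], 'rect mm', [494.9, 243.2], [12.1, 6.0], 27) (86, [0.4758, -0.2659, 0.0934], 'rect mm', [475.8, -266.9], [25.6, 28.0], 2) (85, [0.4441, -0.0883, 0.0936], 'rect mm', [443.8, -87.9], [27.1, 25.9], 43)
(83, [0.5078, 0.243, 0.0929], 'rect mm', [506.8, 242.6], [26.6, 27.1], 72) (53, [0.4789, -0.2616, 0.0916], 'rect mm', [478.0, -263.0], [27.5, 26.6], 16) (54, [0.4466, -0.0851, 0.0924], 'rect mm', [445.7, -87.0], [26.1, 26.6], 75)
t 18.5 pos [0.5056 0.24   0.1471] xaxis [-0.958  0.286 -0.   ] zax [ 0.  0. -1.] shift mm [-117.1 -491.     1.9] w 0.0856 gf 0.0 F [-0.5 -0.6  0.3]
```

Red stands in the red tray. Next the violet bottle.

```bash
python3 -m creep '[[[-1,-3,-11,0,0],[-1,-7,-30,0,0],[-1,-10,-40,0,0],[-1,-10,-40,0,0],[-1,-10,-40,0,0],[-1,-10,-40,0,0],[-1,-10,-40,0,0],[-1,-10,-40,0,0],[-1,-10,-40,0,0],[-1,-10,-40,0,0]]]' | grep pos
python3 -m creep '[[[-1,-10,-40,0,0],[-1,-9,-40,0,0],[-1,-6,-30,0,0],[-1,-2,-15,0,0],[-1,0,-5,10,0],[-1,0,0,20,0],[-1,0,0,15,0],[-1,0,0,0,0],[-1,0,0,0,0]]]' | grep pos
python3 - <<'E'
from h import *
save(bot.get_image('wrist'),'w4.png')
E
python3 go.py .4775 -.264 .031
```

```text
tool_pos: [0.4872, -0.1339, 0.1459]
tool_pos: [0.4769, -0.2632, 0.1011]
t 20.45 pos [ 0.4774 -0.2636  0.1018] xaxis [-0.958  0.285  0.001] zax [-0.001  0.    -1.   ] shift mm [-0.3 -0.4 70.8] w 0.0851 gf 0.0 F [-0.4 -0.1  0.7]
```

View pics/w4.png

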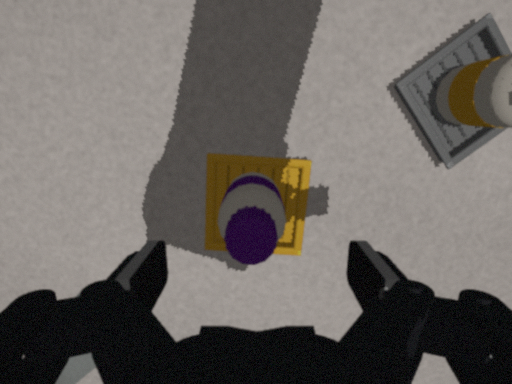

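The violet cap at (250,235) sits ~7 px (about 3 mm) left of the finger midline, i.e. toward −y of the tool. I'll correct by −3 mm, then descend and grip.

```bash
python3 -m creep '[[[-1,0,-3,0,0],[-1,0,0,15,0],[-1,0,0,20,0],[-1,0,0,20,0],[-1,0,0,15,0],[-1,0,0,0,0],[0,0,0,0,0],[0.3,0,0,0,0],[0.6,0,0,0,0],[1,0,0,0,0]]]'|grep -E 'pos|force'
python3 -m creep '[[[1,0,0,0,0],[1,0,0,0,0],[1,0,0,0,0]]]'
python3 -m creep '[[[1,0,0,-5,0],[1,0,0,-15,0],[1,0,0,-25,0],[1,0,0,-30,0],[1,0,0,-30,0],[1,0,0,-15,0],[1,0,0,-5,0],[1,0,0,0,0]]]'|grep -E 'pos|force|width'; python3 go.py .5235 .1195 .157
```

```text
tool_pos: [0.4774, -0.2671, 0.0332]
force: [-1.3, 1.2, 6.6]
grip_force: 60.1
clock: 21.75
tool_pos: [0.4773, -0.2671, 0.0332]
orientation: [0.144, 0.99, -0.0, 0.001]
force: [-1.7, 1.7, 6.1]
grip_width: 0.0426
grip_force: 60.1
tool_pos: [0.4769, -0.2668, 0.1576]
force: [-0.5, -0.2, -1.2]
grip_width: 0.0428
grip_force: 60.9
t 22.55 pos [ 0.4769 -0.2668  0.1576] xaxis [-0.958  0.286 -0.001] zax [ 0.001 -0.    -1.   ] shift mm [ 65.7 383.5   0.5] w 0.0428 gf 60.9 F [-0.5 -0.2 -1.2]
```

```bash
python3 -m creep '[[[1,2,10,0,0],[1,4,25,0,0],[1,6,35,0,0],[1,7,40,0,0],[1,7,40,0,0],[1,7,40,0,0],[1,7,40,0,0],[1,7,40,0,0],[1,6,40,0,0],[1,6,35,0,0]]]' | grep pos
python3 -m creep '[[[1,4,25,0,0],[1,2,11,0,0],[1,0.5,2.5,0,0],[1,0,0,10,0],[1,0,0,25,0],[1,0,0,30,0],[1,0,0,25,0],[1,0,0,10,0],[1,0,0,0,0],[1,0,0,0,0]]]' | grep -E 'pos|width'
python3 go.py .5235 .1195 .0335
```

```text
tool_pos: [0.5176, 0.0836, 0.1556]
tool_pos: [0.5239, 0.1186, 0.0574]
grip_width: 0.0427
t 24.55 pos [0.5239 0.1186 0.0574] xaxis [-0.958  0.287 -0.001] zax [ 0.001 -0.    -1.   ] shift mm [ 0.7  0.8 23.9] w 0.0427 gf 60.9 F [ 0.2  0.4 -0.6]
```

```bash
python3 -m creep '[[[1,0.5,1,8,0],[1,0,0,6,0],[1,0,0,4,0],[1,0,0,3,0],[1,0,0,1.5,0],[1,0,0,0,0],[1,0,0,0,0]]]' | grep -E 'pos|force'
python3 -m creep '[[[1,0,0,0.6,0],[1,0,0,0,0],[1,0,0,0,0]]]'| grep -E 'pos|force'
python3 -m creep '[[[1,0,0,0.5,0],[1,0,0,0,0],[1,0,0,0,0]]]'| grep -E 'pos|force'
```

```text
tool_pos: [0.5234, 0.1205, 0.0345]
force: [-0.1, -0.2, -0.6]
grip_force: 60.9
tool_pos: [0.5233, 0.1205, 0.0339]
force: [0.4, -0.4, -1.4]
grip_force: 60.9
tool_pos: [0.5232, 0.1205, 0.0333]
force: [0.6, -0.8, -0.5]
grip_force: 60.9
```

```bash
python3 -m creep '[[[1,0,0,0.4,0],[1,0,0,0,0],[1,0,0,0,0]]]'| grep -E 'pos|force'
```

```text
tool_pos: [0.5233, 0.1205, 0.0332]
force: [-1.9, -0.9, 5.9]
grip_force: 61.3
```

```bash
python3 -m creep '[[[1,0,0,0,0],[0.4,0,0,0,0],[0,0,0,0,0],[-0.5,0,0,0,0],[-1,0,0,0,0],[-1,0,0,0,0],[-1,0,0,0,0]]]'|grep -E 'force|width'
python3 -m creep '[[[-1,0,0,-10,0],[-1,0,0,-25,0],[-1,0,0,-35,0],[-1,0,0,-30,0],[-1,0,0,-15,0],[-1,0,0,0,0]]]'|grep pos
python3 - <<'E'
from h import *
p=bot.get_image('scene'); print(centres(p,(.5235,.1195,.045),(.086,.105)),centres(p,(.4445,-.089,.045),(.086,.105)))
E
python3 go.py .445 -.088 .145
```

```text
force: [0.3, 0.2, 0.3]
grip_width: 0.0851
grip_force: 0.0
tool_pos: [0.5248, 0.1209, 0.1509]
(79, [0.5248, 0.1243, 0.0923], 'rect mm', [522.9, 123.3], [27.8, 26.1], 42) (59, [0.4468, -0.085, 0.0918], 'rect mm', [446.3, -85.5], [25.0, 28.4], 48)
t 27.5 pos [0.5239 0.1207 0.1493] xaxis [-0.958  0.286 -0.002] zax [ 0.003  0.001 -1.   ] shift mm [  16.  -222.6    3.8] w 0.0853 gf 0.0 F [-0.3  0.8 -0.4]
```

Violet is home. Now yellow, grey → yellow tray.

```bash
python3 -m creep '[[[-1,1,-10,0,0],[-1,2,-30,0,0],[-1,3,-40,0,0],[-1,3,-40,0,0],[-1,3,-40,0,0],[-1,2,-35,0,0],[-1,1,-20,0,0],[-1,0,-7,0,0],[-1,0,0,15,0],[-1,0,0,20,0]]]' | grep pos
python3 -m creep '[[[-1,0,0,12,0],[-1,0,0,0,0],[-1,0,0,0,0]]]' | grep pos
python3 - <<'E'
from h import *
save(bot.get_image('wrist'),'w5.png')
E
python3 go.py .445 -.088 .031
```

```text
tool_pos: [0.4458, -0.0877, 0.1125]
tool_pos: [0.4454, -0.0877, 0.1007]
t 28.85 pos [ 0.4457 -0.0878  0.1011] xaxis [-0.958  0.285 -0.   ] zax [ 0. -0. -1.] shift mm [ 0.7 -0.4 70.1] w 0.0857 gf 0.0 F [-0.   0.5 -0.1]
```

View pics/w5.png

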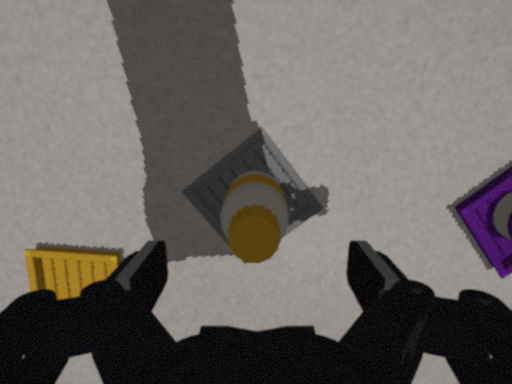

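The yellow cap at (254,234) is within 1–2 mm of the finger midline, and the yellow tray at (72,275) is empty. Gripping and lifting.

```bash
python3 -m creep '[[[-1,0,-1,0,0],[-1,0,0,15,0],[-1,0,0,20,0],[-1,0,0,20,0],[-1,0,0,15,0],[-1,0,0,0,0],[0,0,0,0,0],[0.3,0,0,0,0],[0.6,0,0,0,0],[1,0,0,0,0]]]'|grep -E 'pos|force'
python3 -m creep '[[[1,0,0,0,0],[1,0,0,0,0],[1,0,0,0,0]]]'
python3 -m creep '[[[1,0,0,-5,0],[1,0,0,-15,0],[1,0,0,-25,0],[1,0,0,-15,0],[1,0,0,-5,0],[1,0,0,0,0]]]'|grep -E 'pos|force|width'; python3 go.py .482 -.2645 .1
```

```text
tool_pos: [0.4459, -0.0889, 0.0321]
force: [-1.3, -1.2, 9.1]
grip_force: 59.8
clock: 30.15
tool_pos: [0.4459, -0.0889, 0.0321]
orientation: [0.144, 0.99, 0.0, 0.001]
force: [-1.1, 0.1, 8.6]
grip_width: 0.0425
grip_force: 59.8
tool_pos: [0.4457, -0.0888, 0.0966]
force: [-0.7, 0.9, -1.7]
grip_width: 0.0427
grip_force: 60.9
t 30.75 pos [ 0.4457 -0.0888  0.0966] xaxis [-0.958  0.286 -0.002] zax [ 0.002  0.    -1.   ] shift mm [ -85.  -158.    -3.4] w 0.0427 gf 60.9 F [-0.7  0.9 -1.7]
```

```bash
python3 -m creep '[[[1,-5,-10,0,0],[1,-12,-22,0,0],[1,-16,-30,0,0],[1,-18,-34,0,0],[1,-16,-30,0,0],[1,-11,-21,0,0],[1,-6,-10,0,0],[1,-1,-3,0,0],[1,0,0,10,0],[1,0,0,15,0]]]' | grep pos
python3 -m creep '[[[1,0,0,10,0],[1,0,0,5,0],[1,0,0,0,0],[1,0,0,0,0]]]' | grep -E 'pos|width'
python3 - <<'E'
from h import *
save(bot.get_image('wrist'),'w6.png')
E
python3 go.py .482 -.265 .0325
```

```text
tool_pos: [0.4812, -0.2651, 0.0704]
tool_pos: [0.4811, -0.2663, 0.056]
grip_width: 0.0426
t 32.2 pos [ 0.4812 -0.2665  0.0563] xaxis [-0.958  0.285 -0.001] zax [ 0.001 -0.    -1.   ] shift mm [-0.3  1.6 23.8] w 0.043 gf 61.0 F [ 0.6 -0.1 -1.1]
```

View pics/w6.png

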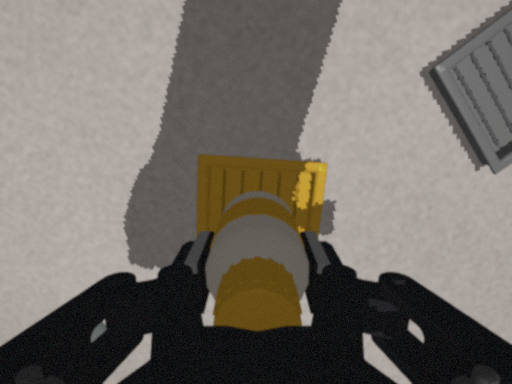

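The yellow bottle (258,260) is centred over the yellow tray (columns 198–325), and the grey tray at upper right is empty. Lowering.

```bash
python3 -m creep '[[[1,0,1,8,0],[1,0,0,6,0],[1,0,0,4,0],[1,0,0,3,0],[1,0,0,1.5,0],[1,0,0,0,0],[1,0,0,0,0]]]' | grep -E 'pos|force'
python3 -m creep '[[[1,0,0,0.6,0],[1,0,0,0,0],[1,0,0,0,0]]]'| grep -E 'pos|force'
python3 -m creep '[[[1,0,0,0.4,0],[1,0,0,0,0],[1,0,0,0,0]]]'| grep -E 'pos|force'
```

```text
tool_pos: [0.4812, -0.2657, 0.0335]
force: [0.1, 0.9, -0.5]
grip_force: 61.0
tool_pos: [0.4813, -0.2655, 0.0329]
force: [-0.5, -0.5, -0.9]
grip_force: 61.0
tool_pos: [0.4812, -0.2655, 0.0324]
force: [0.7, -1.2, -1.1]
grip_force: 61.0
```

```bash
python3 -m creep '[[[1,0,0,0.4,0],[1,0,0,0,0],[1,0,0,0,0]]]'| grep -E 'pos|force'
```

```text
tool_pos: [0.4812, -0.2656, 0.0322]
force: [-1.2, 0.3, 2.9]
grip_force: 61.1
```

```bash
python3 -m creep '[[[1,0,0,0,0],[0.4,0,0,0,0],[0,0,0,0,0],[-0.5,0,0,0,0],[-1,0,0,0,0],[-1,0,0,0,0],[-1,0,0,0,0]]]'|grep -E 'force|width'
python3 -m creep '[[[-1,0,0,-10,0],[-1,0,0,-25,0],[-1,0,0,-35,0],[-1,0,0,-35,0],[-1,0,0,-35,0],[-1,0,0,-20,0],[-1,0,0,0,0],[-1,0,0,0,0]]]'|grep -E 'pos|force'
python3 - <<'E'
from h import *
for c in ['top','scene']:
    p=bot.get_image(c)
    print([centres(p,(x,y,.045),(.086,.105)) for x,y in [(.482,-.265),(.5235,.1195),(.506,.2395)]])
    print([(n,np.round(bot.landmark_of(p,n)[0]['at'],3).tolist()) for n in N[7:] if bot.landmark_of(p,n)])
im=p['img'][60:340,80:480];cv2.imwrite('pics/end.png',cv2.resize(im,None,fx=1.9,fy=1.9)[:,:,::-1])
E
```

```text
force: [-0.6, 0.6, -0.5]
grip_width: 0.0853
grip_force: 0.0
tool_pos: [0.4812, -0.2655, 0.1925]
force: [-1.1, 0.5, -1.4]
grip_force: 0.0
[(86, [0.4791, -0.2647, 0.0937], 'rect mm', [479.2, -265.5], [26.8, 26.6], 58), (80, [0.5213, 0.121, 0.0941], 'rect mm', [522.0, 121.2], [25.8, 25.3], 45), (87, [0.5046, 0.2402, 0.094], 'rect mm', [504.5, 240.6], [26.8, 26.9], 63)]
[('petri', [0.708, -0.056, -0.0]), ('slidebox', [0.576, 0.461, 0.005])]
[(56, [0.4824, -0.2606, 0.0919], 'rect mm', [481.7, -261.5], [26.6, 28.3], 90), (80, [0.5248, 0.1241, 0.092], 'rect mm', [524.0, 123.6], [26.1, 27.5], 13), (82, [0.5071, 0.2427, 0.0922], 'rect mm', [506.3, 243.0], [26.2, 27.3], 7)]
[('flask', [0.547, -0.438, 0.002]), ('petri', [0.578, 0.456, 0.0]), ('slidebox', [0.578, 0.46, -0.002])]
```

View pics/end.png

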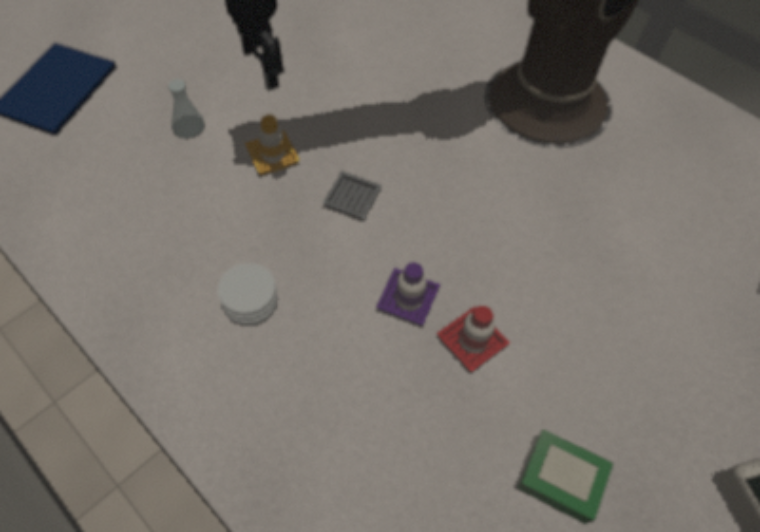

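The crop shows yellow (270,150), violet (410,290) and red (475,335) upright in their own trays, with the grey tray (352,195) empty. The flask, petri stack and slide box have not moved, and the gripper is clear.

```bash
python3 -c "from plant import bot;print(bot.sign_off())"
```

```text
the job is handed in; nothing more can be done
None
```

Job handed in: the violet, yellow and red bottles each stand upright in the tray of their own colour, the grey tray is empty, and the flask, petri dishes and slide box were not moved.

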